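Snap the rest roller into the cane-peeling stand

TASK

Take the blue rest roller from the white wash rack and press it down between the two spring clips of the green peeling stand until both of its ends have snapped fully home on their seats and the clips have closed over them, then let go. Press gently: the head sits on rubber mounts that must not be squashed by more than about 25 N. Leave everything else on the table where it is.

Things in the scene. Friction and masses are not known exactly. Their poses are not given: they have to be found in the camera images.
- roller_center (a point): Centre of the loose roller (0.14 to 0.23 kg): blue barrel 36 mm in diameter, 72 mm long, two black bands; at each end a steel journal 16 mm in diameter, 29 mm long, its last 4 mm chamfered at 45 degrees (130 mm over all; ends alike). y = the roller's axis, at the start level on the rack, 55 mm above the table. Grip it across the barrel's middle, at axis height.
- rack_base (a point): Top centre of the fixed white wash rack's base plate (90 by 150 mm), 8 mm above the table; y runs along the roller. Two posts at y = +-45 mm (8 mm thick, 40 mm wide, 55 mm high) carry the journals; between them the barrel hangs free above the plate.
- stand_axis (a point): Top centre of the fixed green stand's base plate (130 by 190 mm, 8 mm above the table); z up, y = the direction for the roller's axis. The head stands straight above. ITS HEIGHT IS NOT MEASURED: it is clamped anywhere in a 42 mm range, so the seated roller's axis lies 62 to 104 mm above this point and must be found by feel. The head's plate is 30 mm below that axis.
- mount (a joint): Squash of the rubber mounts under the head, m: 0 = unloaded; they begin to give at about 5 N and yield 6 N/mm; 0.0035 = pushed with about 25 N (the limit), 0.007 = bottomed. A roller lowered on to the clips meets their beads 19 to 20 mm above home; spreading them takes 13 to 18 N, then the push drops, it snaps on to the seats and the push rises steeply.
- clip_l (a joint): Opening of the steel spring clip beyond the stand's +y roller end, rad: 0 = shut, about 0.09 while the roller's end passes, under 0.03 once closed over the seated end. A round bead (radius 5 mm) on the clip overlaps the roller's end by 3.5 mm; the clip's tip stands 28 mm above the seated roller's axis.
- clip_r (a joint): The same for the clip at the stand's -y end.
- pin_l (a joint): Red sprung pin (under 1 N) in the yellow seat at y = +45 mm of the stand, m: 0 = up, 0.004 = pressed flush by a journal fully home. The seat is a slot 19 mm wide in x, 8 mm thick in y, with a flared mouth about 40 mm wide, 14 mm above the seated roller's axis.
- pin_r (a joint): The same for the seat at y = -45 mm.
- cup: Bystander: open clear plastic cup, 76 mm across, 110 mm high, standing; origin under its centre.
- jar: Bystander: amber jar, 68 mm across, 110 mm high; origin under its centre.
- knife: Bystander: peeling knife lying flat, about 300 mm long and 20 mm high along its x axis; origin under its middle.
- brush: Bystander: brush lying along its x axis; origin under it.
- cane_a: Bystander: cut piece of cane, 200 mm long, 32 mm thick, along its x axis, lying on a fixed white cutting board 12 mm thick (160 by 230 mm, centred near x = 0.78, y = 0).
- cane_b: Bystander: a second such piece of cane on the same board.
There are look-alikes about, which are no part of the job. What is shaped like the part that bears stand_axis but orange is not meant. Leave any orange look-alike of the part that bears roller_center alone.

How it is judged:
By the outcome, as a careful person would: the job done as asked, in the order asked, and still so for the second after the job is handed in, with the robot touching nothing.
It also fails if it takes over 46 s, if anything falls off the work surface, if the arm or the gripper's body presses on something with over 40 N, if the wrist force passes 120 N, or if a joint passes its speed limit or range.

ROBOT

A 7-joint arm with a two-finger parallel gripper is mounted at the origin on the work surface. World frame = base frame: x ahead of the robot, y to its left, z up, the work surface at z = 0. Lengths are in m, angles in rad, forces in N, time in s.
With the tool pointing down it reaches from about 0.425 to 0.875 m from the base axis. Payload 4.7 kg.
Tool frame: the origin (TCP) lies midway between the tips of the shut fingers; the grasp point (between the pads) lies 19 mm behind it; z points along the fingers, y is the line along which they close (so a half turn about z gives the same grasp; the last joint's range is limited). The gripper opens to 87 mm and grips with 3 to 60 N. Pads are 19 mm wide; open, the fingers measure 117 mm over their backs; the gripper's body (75 mm by 190 mm) begins 51 mm behind the grasp point.
Start: joints at [-1.334, 0.321, -0.07, 1.45, 0.023, 1.371, -0.057], TCP at [0.144, 0.634, 0.223] pointing down, gripper open.
Joint ranges: [-2.86, 2.86], [-0.3, 2.09], [-1.38, 1.24], [0.06, 2.45], [-1.56, 4.7], [0.09, 2.05], [-2.69, 2.69]. Speed limits (rad/s): [2.57, 2.57, 3.14, 3.14, 3.14, 3.14, 3.14].

INTERFACE

Orientations are given as [roll, pitch, yaw] about the fixed x, y, z axes, in that order (R = Rz(yaw) Ry(pitch) Rx(roll)).
In Python, from bench import manip gives the robot as it stands.
- The arm moves only by the tool servo_tool, never from a script. Its argument "steps" is a list of rows, each a list of 3 entries, a list of its own where there are three numbers: the gripper command: -1 is shut, 1 is fully open, values between are in proportion, then the shift along the tool's x, y, z in units of 25 mm (1.0 is 25 mm), then the turn about the tool's z in rad. A call has 1 to 8 rows; each row is the pose to reach, as a shift and turn from the pose commanded when the call began, along the tool's axes at that moment; what a row does not reach only later rows make up. A row lasts 1/10 s, in which the tool goes at most 50 mm and 8.59 degrees, less where a joint would pass 70% of its speed; a pose out of reach is approached as far as the arm can. A call with a gripper value outside its range is refused whole. The fingers move at their own pace and stop on an object; "grip_force" is the grip in N (left out, the last holds). Time passes only in rows, so rows that repeat a pose let the fingers close. It gives the time, the measured TCP pose, the force, the opening and the grip force at its end, in the units of the state.
- manip.sense(): the state, without advancing time (a new reading comes with each control period).
- manip.capture(name): name is "side" or "top" or "wrist"; returns the picture (420x560x3 uint8, red, green, blue); there is no depth.
- manip.get_calibration(name): a dict with "intrinsics" (3x3 intrinsics, pixels), "k1" (the pictures are not rectified: a ray, as slopes to the right and down, at radius r is drawn at 1 + k1 r^2 times it, then the intrinsics apply), "rvec" (rotation vector, rad) and "tvec" (3), from world to camera coordinates, as OpenCV has them. Camera axes: x right, y down, z forward; pixel columns grow to the right and rows downward; lengths in m; the calibration is good to about 2 mm. A picture is of the moment at which its call begins: read the wrist's pose just before it. get_calibration takes no time and is no camera call; for the wrist camera it gives the pose at the moment of the call.
- manip.close_job(): hands the job in; it is judged then, once.
The state is a dict: "t": time; "joint_positions": joint angles; "qvel": joint speeds; "joint_torque": joint torques, N m; "position": TCP position; "orientation": TCP orientation; "force": force on the tool from outside, world axes, zero at the start; "ft_torque": the same for the moment, N m; "opening": opening from 0.0 (shut) to 1.0 (fully open); "grip_force": force on a finger pad.
Only numpy, scipy, OpenCV 4.12 (cv2) and the standard library are available. Lean on these libraries where they do the work, as an engineer would, in place of code of your own. Each camera call takes 0.05 s, during which the arm holds its last target. There are 200 camera calls.

## Working session

There is one attempt and no reset: what is moved stays moved. The work goes in short steps, Python scripts to look and compute and a tool call to move; the robot and the scene stay as the last step left them, time stands still between calls to the robot, and variables do not carry over. Pictures are saved under pics/ and viewed, at most 10 in all, crops included, and the job is handed in when it is done.

Besides the shell and the picture viewer there is one more tool, called after ">>>" in YAML: its name, and indented under it one key for each argument. servo_tool: Moves the arm, as the interface text tells. Its arguments: {"type":"object","properties":{"steps":{"type":"array","items":{"type":"array"}},"grip_force":{"type":"number"}},"required":["steps"]}

```bash
mkdir -p pics; cat > h.py <<'E'
import numpy as np, cv2
from bench import manip
def cap(name,fn=None):
    c=manip.get_calibration(name); im=manip.capture(name)
    if fn: cv2.imwrite('pics/'+fn,cv2.cvtColor(im,cv2.COLOR_RGB2BGR))
    return im,c
def ray(c,uv):
    K=np.array(c['intrinsics']);R,_=cv2.Rodrigues(np.array(c['rvec'],float));t=np.array(c['tvec'],float).ravel()
    d=np.linalg.solve(K,[uv[0],uv[1],1.]);d/=d[2];s=d[:2].copy()
    for _ in range(30): s=d[:2]/(1+c['k1']*(s@s))
    return -R.T@t, R.T@np.array([s[0],s[1],1.])
def onz(c,uv,z):
    o,d=ray(c,uv); return o+d*(z-o[2])/d[2]
def proj(c,p):
    K=np.array(c['intrinsics']);R,_=cv2.Rodrigues(np.array(c['rvec'],float));t=np.array(c['tvec'],float).ravel()
    q=R@np.array(p)+t;s=q[:2]/q[2];s=s*(1+c['k1']*(s@s));return (K@[s[0],s[1],1])[:2]
E
python3 - <<'E'
from h import *
for n in ['top','side']:
    im,c=cap(n,n+'0.png'); print(n,ray(c,(280,210)))
s=manip.sense(); print(s['t'],s['position'],s['orientation'],s['force'],s['opening'])
E
```

```text
top (array([ 0.39308572, -0.01690195,  1.35115138]), array([ 0.10518438,  0.02616013, -0.99411207]))
side (array([-0.06651671, -0.67898419,  1.10048567]), array([ 0.43255742,  0.49167837, -0.75581125]))
0.1 [0.1435844  0.63342505 0.22154234] [-3.13984721e+00  1.22376953e-04  2.91882204e+00] [0.82589231 0.80294423 0.73008884] 0.9994408608340033
```

View pics/top0.png

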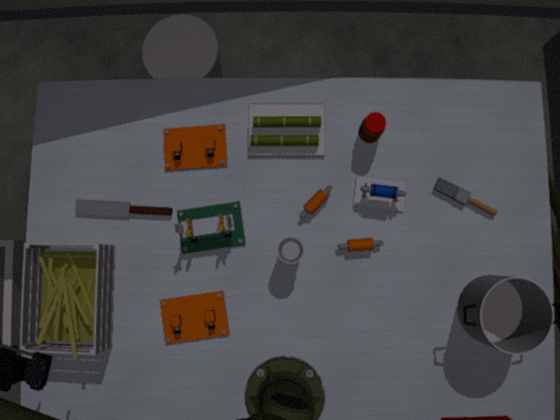

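View pics/side0.png

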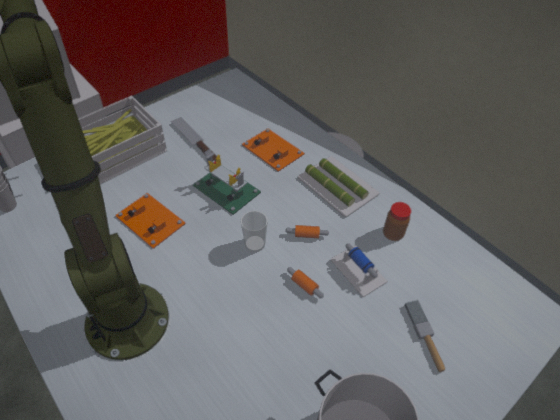

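The top view shows the green stand at about (211,228), the blue roller on its rack at (384,191) and the cup at (289,250), between and below them. The orange look-alikes are at (195,147), (194,316), (317,201) and (360,244). The side view agrees.

```bash
python3 - <<'E'
from h import *
T=cv2.imread('pics/top0.png');S=cv2.imread('pics/side0.png')
ct=manip.get_calibration('top');cs=manip.get_calibration('side')
def comp(im,lo,hi,box):
    h=cv2.cvtColor(im,cv2.COLOR_BGR2HSV);m=cv2.inRange(h,lo,hi);k=np.zeros_like(m);x0,y0,x1,y1=box;k[y0:y1,x0:x1]=m[y0:y1,x0:x1];return k
B=((100,120,40),(130,255,255))
kt=comp(T,*B,(350,170,420,220));ks=comp(S,*B,(330,235,400,285))
for k,c,n in((kt,ct,'top'),(ks,cs,'side')):
    p=np.argwhere(k)[:,::-1]; r=cv2.minAreaRect(p.astype(np.float32)); print(n,len(p),p.mean(0),r, onz(c,r[0],.055))
    bp=cv2.boxPoints(r); print([onz(c,q,.055).round(4).tolist() for q in bp])
G=comp(T,(65,80,20),(95,255,255),(165,190,255,265))
p=np.argwhere(G)[:,::-1];r=cv2.minAreaRect(p.astype(np.float32));print('stand',len(p),r,onz(ct,r[0],.008))
b=np.array([onz(ct,q,.008)for q in cv2.boxPoints(r)]);print(b.round(4), np.linalg.norm(np.diff(b,axis=0),axis=1))
GS=comp(S,(65,80,20),(95,255,255),(180,150,270,220))
hl=cv2.convexHull(np.argwhere(GS)[:,::-1]);q=cv2.approxPolyDP(hl,4,True)[:,0];print('side',[(v.tolist(),onz(cs,v,.008)[:2].round(4).tolist()) for v in q])
f=lambda im,x,y,w,h,s:cv2.resize(im[y:y+h,x:x+w],(w*s,h*s),interpolation=cv2.INTER_CUBIC)
a=np.hstack([f(T,165,190,100,75,4),f(T,335,155,100,75,4)]);d=np.hstack([f(S,180,145,100,75,4),f(S,310,225,100,75,4)])
cv2.imwrite('pics/c0.png',np.clip(np.vstack([a,d])*1.5,0,255).astype('uint8'))
E
```

```text
top 271 [383.91512915 190.5904059 ] ((383.79595947265625, 190.62570190429688), (25.47389030456543, 11.385269165039062), 8.972625732421875) [ 0.58675364 -0.2772967   0.055     ]
[[0.5761, -0.2387, 0.055], [0.6085, -0.2443, 0.055], [0.5974, -0.3161, 0.055], [0.5651, -0.3103, 0.055]]
side 247 [360.56680162 258.60323887] ((360.4424743652344, 258.86285400390625), (25.963895797729492, 11.194578170776367), 48.8140754699707) [ 0.58942438 -0.27628767  0.055     ]
[[0.5768, -0.2391, 0.055], [0.6136, -0.2363, 0.055], [0.6019, -0.3129, 0.055], [0.5663, -0.3146, 0.055]]
stand 1499 ((210.24996948242188, 227.24998474121094), (42.99209213256836, 63.21534729003906), 81.8698959350586) [0.48342458 0.2229742  0.008     ]
[[0.5326 0.3268 0.008 ]
 [0.5599 0.1409 0.008 ]
 [0.4349 0.1211 0.008 ]
 [0.4072 0.305  0.008 ]] [0.18789613 0.12651272 0.186024  ]
side [([259, 192], [0.5556, 0.1338]), ([232, 212], [0.4372, 0.1199]), ([201, 182], [0.4347, 0.2906]), ([210, 174], [0.4792, 0.3029])]
```

View pics/c0.png

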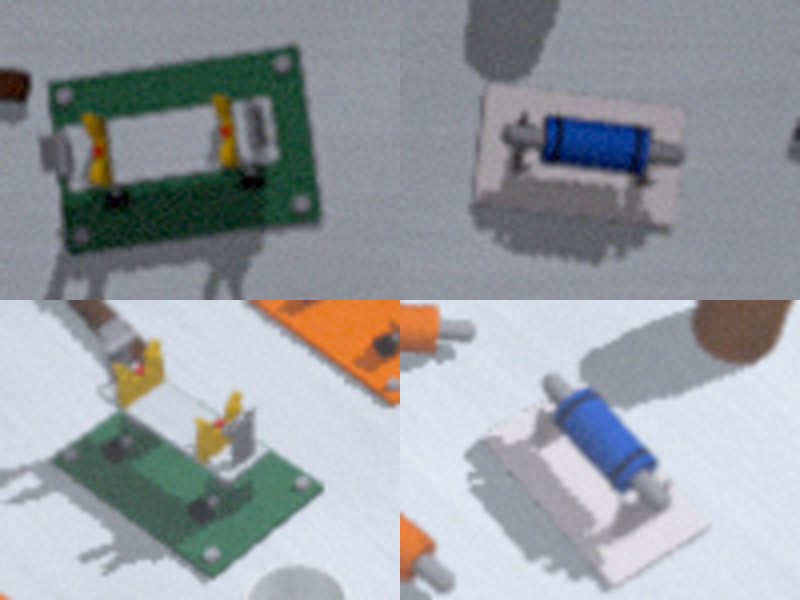

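The crops show the stand with its clips, yellow seats and red pins, and the roller centred on its rack. I'll go above the stand for a closer wrist view and triangulate the pins.

>>> servo_tool:
  steps:
    - [1,[-2.1,-1.6,-0.3],0.15]
    - [1,[-4.2,-3.2,-0.6],0.3]
    - [1,[-6.3,-4.8,-0.9],0.45]
    - [1,[-8.4,-6.5,-1.2],0.6]
    - [1,[-10.5,-8.1,-1.5],0.75]
    - [1,[-12.6,-9.7,-1.8],0.9]
    - [1,[-14.7,-11.3,-2.1],1.05]
    - [1,[-16.9,-13,-2.4],1.2]

```text
t: 0.9
position: [0.3981, 0.3261, 0.2675]
orientation: [-3.141, -0.0, 1.713]
force: [-0.1, 1.2, 0.2]
opening: 0.997
grip_force: 0.0
```

```bash
python3 - <<'E'
from h import *
T=cv2.imread('pics/top0.png');S=cv2.imread('pics/side0.png')
ct=manip.get_calibration('top');cs=manip.get_calibration('side')
def red(im,box):
    h=cv2.cvtColor(im,cv2.COLOR_BGR2HSV);m=cv2.inRange(h,(0,150,70),(6,255,255))|cv2.inRange(h,(170,150,70),(180,255,255))
    x0,y0,x1,y1=box;k=np.zeros_like(m);k[y0:y1,x0:x1]=m[y0:y1,x0:x1]
    n,l,st,ce=cv2.connectedComponentsWithStats(k);return [(st[i,4],ce[i]) for i in range(1,n)]
a=red(T,(180,205,245,245));b=red(S,(200,150,250,205));print(a,b)
def tri(u,v):
    o,d=ray(ct,u);p,e=ray(cs,v);s=np.linalg.lstsq(np.c_[d,-e],p-o,rcond=None)[0];A=o+d*s[0];C=p+e*s[1];return (A+C)/2,np.linalg.norm(A-C)
for x in a:
  for y in b: print(x[1],y[1],tri(x[1],y[1]))
im,c=cap('wrist','w1.png');s=manip.sense();print(s['t'],s['position'],s['orientation'],s['force'])
print(ray(c,(280,210)),proj(c,[.4834,.223,.09]))
E
```

```text
[(np.int32(2), array([220. , 222.5])), (np.int32(1), array([189., 227.]))] [(np.int32(1), array([215., 162.]))]
[220.  222.5] [215. 162.] (array([0.46372702, 0.18325464, 0.16242069]), np.float64(0.05095199884885087))
[189. 227.] [215. 162.] (array([0.48012629, 0.2666193 , 0.08896184]), np.float64(0.004452739327911941))
0.95 [0.40552576 0.31750432 0.268838  ] [3.13704659 0.00378699 1.69396331] [ 3.81500758 -5.19954239  1.61102663]
(array([0.38693874, 0.40475298, 0.42910075]), array([ 0.05119342, -0.26421476, -0.9634701 ])) [341.8558245  301.19664317]
```

View pics/w1.png

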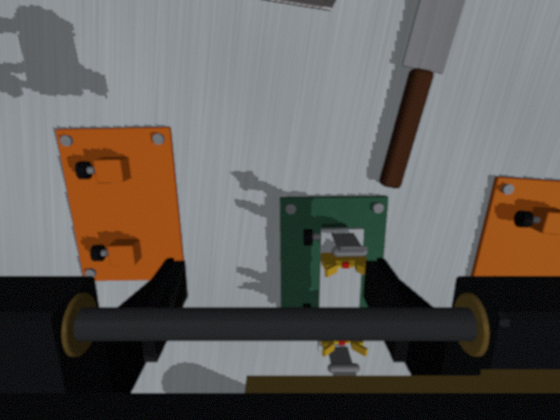

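The left pin triangulates to z≈0.089, which is rough but within the clamp range. In the wrist view both seats, with red pins at about (345,265) and (341,342), are visible, partly hidden by the gripper. I'll shift toward −y for a clear view.

>>> servo_tool:
  steps:
    - [1,[-2,0.5,0],0]
    - [1,[-4,1,0],0]
    - [1,[-6,1.5,0],0]
    - [1,[-8,2,0],0]
    - [1,[-8,2,0],0]
    - [1,[-8,2,0],0]

```text
t: 1.55
position: [0.4766, 0.1358, 0.2674]
orientation: [-3.141, -0.0, 1.715]
force: [-0.0, 0.7, 0.0]
opening: 1.004
grip_force: 0.0
```

```bash
python3 - <<'E'
from h import *
im,c=cap('wrist','w2.png');s=manip.sense();print(s['t'],s['position'],s['orientation'],s['force'])
h=cv2.cvtColor(im,cv2.COLOR_RGB2HSV)
def comps(m,mn):
    n,l,st,ce=cv2.connectedComponentsWithStats(m);return [(st[i].tolist(),ce[i].round(1).tolist()) for i in range(1,n) if st[i,4]>=mn]
print('red',comps(cv2.inRange(h,(0,190,60),(4,255,255))|cv2.inRange(h,(172,190,60),(180,255,255)),4))
print('yel',comps(cv2.inRange(h,(18,150,60),(32,255,255)),15))
g=cv2.inRange(h,(65,80,20),(95,255,255));p=np.argwhere(g)[:,::-1].astype(np.float32);q=cv2.approxPolyDP(cv2.convexHull(p.astype(np.int32)),5,True)[:,0]
print([(v.tolist(),onz(c,v,.008)[:2].round(4).tolist()) for v in q]); r=cv2.minAreaRect(p);print(r)
np.save('cw2.npy',c,allow_pickle=True)
E
```

```text
1.6 [0.47595927 0.13794042 0.26721881] [-3.14103827e+00 -7.46143046e-04  1.71840871e+00] [0.31345734 0.38152507 0.77274384]
red [([296, 46, 7, 6, 38], [298.8, 48.3]), ([296, 153, 5, 5, 25], [298.0, 155.0])]
yel [([271, 39, 59, 18, 672], [299.7, 48.6]), ([273, 150, 54, 13, 492], [299.1, 155.1]), ([477, 302, 12, 53, 231], [483.4, 330.9]), ([64, 308, 6, 14, 28], [66.2, 315.0]), ([62, 330, 9, 25, 82], [65.0, 342.5])]
[([504, 319], [0.802, -0.0058]), ([30, 364], [0.1801, -0.1678]), ([1, 321], [0.1455, -0.1045]), ([233, 12], [0.4086, 0.3017]), ([355, 10], [0.5327, 0.3216])]
((238.95681762695312, 177.34588623046875), (332.1395263671875, 500.9375305175781), 84.57678985595703)
```

View pics/w2.png

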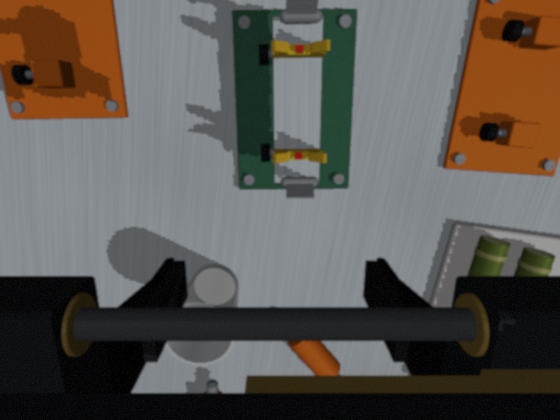

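This wrist view is clear: pins at (299,48) and (298,155), plate corners at about (233,12), (355,10), (238,188) and (349,187).

```bash
python3 - <<'E'
from h import *
c=np.load('cw2.npy',allow_pickle=True).item();im=cv2.imread('pics/w2.png')
h=cv2.cvtColor(im,cv2.COLOR_BGR2HSV);g=cv2.inRange(h,(65,80,20),(95,255,255));g[200:]=0;g[:,:220]=0;g[:,370:]=0
p=np.argwhere(g)[:,::-1].astype(np.int32);q=cv2.approxPolyDP(cv2.convexHull(p),6,True)[:,0]
Q=np.array([onz(c,v,.008)[:2] for v in q]);print(q.tolist(),Q.round(4).tolist(),Q.mean(0))
ct=manip.get_calibration('top')
for z in (.07,.075,.08,.085,.09,.095,.1,.105,.11):
    a=onz(c,(299,48.3),z);b=onz(c,(298,155),z);d=a-b
    print(z,np.linalg.norm(d).round(4),((a+b)/2)[:2].round(4),np.degrees(np.arctan2(-d[0],d[1])).round(2),proj(ct,a).round(1),proj(ct,b).round(1))
E
```

```text
[[355, 10], [346, 186], [240, 187], [233, 12]] [[0.5327, 0.3216], [0.5604, 0.1393], [0.4371, 0.1202], [0.4086, 0.3017]] [0.4846801 0.2207135]
0.07 0.0956 [0.4864 0.2212] 8.78 [190.3 227.2] [223.8 222.2]
0.075 0.0942 [0.4861 0.2211] 8.78 [190.2 227.1] [223.3 222.2]
0.08 0.0929 [0.4858 0.221 ] 8.78 [190.1 227.1] [222.9 222.2]
0.085 0.0916 [0.4855 0.2209] 8.78 [189.9 227. ] [222.4 222.2]
0.09 0.0903 [0.4852 0.2208] 8.78 [189.8 227. ] [221.9 222.2]
0.095 0.0889 [0.4849 0.2207] 8.78 [189.7 226.9] [221.4 222.2]
0.1 0.0876 [0.4846 0.2206] 8.78 [189.5 226.9] [221.  222.2]
0.105 0.0863 [0.4844 0.2205] 8.78 [189.4 226.8] [220.5 222.2]
0.11 0.0849 [0.4841 0.2204] 8.78 [189.3 226.7] [220.  222.2]
```

>>> servo_tool:
  steps:
    - [1,[-2,0.1,0],0]
    - [1,[-4,0.2,0],0]
    - [1,[-6,0.4,0],0]
    - [1,[-8,0.5,0],0]
    - [1,[-10,0.6,0],0]
    - [1,[-12,0.8,0],0]
    - [1,[-14,0.9,0],0]
    - [1,[-16,1,0],0]

```text
t: 2.4
position: [0.5617, -0.2518, 0.2668]
orientation: [3.141, -0.002, 1.725]
force: [1.4, -0.1, 0.1]
opening: 0.997
grip_force: 0.0
```

>>> servo_tool:
  steps:
    - [1,[-2,0.1,0],0.15]
    - [1,[-4,0.2,0],0.3]
    - [1,[-4.7,0.3,0],0.3]
    - [1,[-4.7,0.3,0],0.3]
    - [1,[-4.7,0.3,0],0.3]

```text
t: 2.9
position: [0.5858, -0.3662, 0.2662]
orientation: [-3.14, -0.002, 1.422]
force: [0.0, 0.3, -0.8]
opening: 1.0
grip_force: 0.0
```

```bash
python3 - <<'E'
from h import *
im,c=cap('wrist','w3.png');s=manip.sense();print(s['t'],s['position'],s['orientation'],s['force'],proj(c,[.587,-.277,.055]))
h=cv2.cvtColor(im,cv2.COLOR_RGB2HSV);m=cv2.inRange(h,(100,120,40),(130,255,255));m[290:]=0
p=np.argwhere(m)[:,::-1].astype(np.float32);r=cv2.minAreaRect(p);print(len(p),r,onz(c,r[0],.055),onz(c,r[0],.060))
print([onz(c,q,.055)[:2].round(4).tolist() for q in cv2.boxPoints(r)],cv2.boundingRect(p.astype(np.int32)))
E
```

```text
2.95 [ 0.5859532  -0.36562587  0.26670084] [-3.14097987e+00 -2.40232841e-03  1.42269305e+00] [-0.87825398  1.66534644  0.35093059] [262.87205832  98.65348501]
2595 ((263.5447082519531, 97.38565063476562), (81.0223617553711, 35.36869430541992), 88.15238952636719) [ 0.58783192 -0.27593993  0.055     ] [ 0.58796803 -0.27609993  0.06      ]
[[0.5757, -0.2379], [0.6089, -0.2419], [0.6007, -0.3163], [0.5654, -0.3121]] (245, 57, 38, 82)
```

View pics/w3.png

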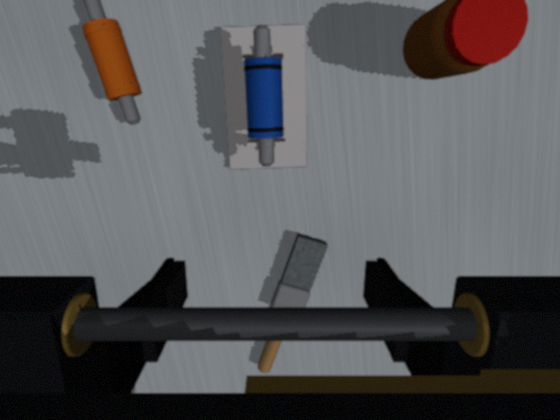

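The roller's barrel is at (263,97), which gives (0.588, −0.276), consistent with the top and side views. Next I'll move over it and descend.

>>> servo_tool:
  steps:
    - [1,[1.5,-0.2,0.5],0]
    - [1,[3,-0.4,1.5],0]
    - [1,[3.56,-0.45,3],0]
    - [1,[3.56,-0.45,4.5],0]
    - [1,[3.56,-0.45,5.5],0]
    - [1,[3.56,-0.45,5.5],0]

```text
t: 3.55
position: [0.5857, -0.2737, 0.1264]
orientation: [-3.135, -0.004, 1.424]
force: [-0.1, -0.5, -0.9]
opening: 0.997
grip_force: 0.0
```

```bash
python3 - <<'E'
from h import *
s=manip.sense();print(s['t'],s['position'],s['orientation'],s['force'])
T=cv2.imread('pics/top0.png');c=manip.get_calibration('top')
print('jar top',onz(c,(374,120),.11))
E
```

```text
3.55 [ 0.58565858 -0.27374857  0.12636789] [-3.13545818 -0.00389985  1.42350388] [-0.11133492 -0.45634517 -0.91083785]
jar top [ 0.77658627 -0.24343467  0.11      ]
```

>>> servo_tool:
  steps:
    - [1,[-0.05,0.07,0.8],0]
    - [1,[-0.05,0.07,1.6],0]
    - [1,[-0.05,0.07,2.4],0]
    - [1,[-0.05,0.07,3.2],0]
    - [1,[-0.05,0.07,3.6],0]
    - [1,[-0.05,0.07,3.6],0]
    - [1,[-0.05,0.07,3.6],0]

```text
t: 4.25
position: [0.5895, -0.2803, 0.0415]
orientation: [3.14, -0.0, 1.42]
force: [0.5, 0.7, -0.5]
opening: 0.998
grip_force: 0.0
```

>>> servo_tool:
  steps:
    - [-0.6,[0,0,0],0]
    - [-0.6,[0,0,0],0]
    - [-0.6,[0,0,0],0]
    - [-0.6,[0,0,0],0]
    - [-0.6,[0,0,0],0]
    - [-0.6,[0,0,0],0]
  grip_force: 40

```text
t: 4.85
position: [0.5884, -0.2805, 0.0399]
orientation: [-3.142, -0.0, 1.419]
force: [-0.4, 0.3, 0.6]
opening: 0.541
grip_force: 0.0
```

>>> servo_tool:
  steps:
    - [-0.1,[0.1,0,0.16],0]
    - [-0.1,[0.18,0,0.16],0]
    - [-0.1,[0.18,0,0.16],0]
    - [-0.1,[0.18,0,0.16],0]

```text
t: 5.25
position: [0.5892, -0.2759, 0.0359]
orientation: [-3.142, -0.0, 1.419]
force: [-0.9, -0.1, 0.5]
opening: 0.452
grip_force: 0.0
```

>>> servo_tool:
  steps:
    - [-0.6,[0,0,0],0]
    - [-0.6,[0,0,0],0]
    - [-0.6,[0,0,0],0]
    - [-0.6,[0,0,0],0]
    - [-0.6,[0,0,0],0]
    - [-0.6,[0,0,0],0]
    - [-0.6,[0,0,0],0]

```text
t: 5.95
position: [0.5891, -0.2761, 0.036]
orientation: [-3.141, -0.0, 1.419]
force: [-0.5, 0.9, 0.5]
opening: 0.405
grip_force: 39.8
```

```bash
python3 - <<'E'
from h import *
for i in range(3):
    s=manip.sense();print(s['t'],s['position'],s['orientation'],s['force'],s['opening'],s['grip_force'])
    im,c=cap('side','s1.png')
h=cv2.cvtColor(im,cv2.COLOR_RGB2HSV);m=cv2.inRange(h,(100,120,40),(130,255,255));m[:235]=0;m[285:]=0;m[:,:330]=0;m[:,400:]=0
p=np.argwhere(m)[:,::-1].astype(np.float32);r=cv2.minAreaRect(p);print(len(p),r)
E
```

```text
5.95 [ 0.58907506 -0.27606862  0.03599476] [-3.14149731e+00 -6.75099260e-05  1.41877132e+00] [-0.45155709  0.88159714  0.54028557] 0.4051526175135048 39.822963159531355
6.0 [ 0.58911387 -0.27604121  0.03599355] [-3.14155607e+00 -9.50331454e-05  1.41879599e+00] [-1.56738966  0.13674192  0.68490808] 0.4011058917757238 39.8235990665853
6.05 [ 0.58907288 -0.27608949  0.0359703 ] [-3.14152639e+00 -7.45186322e-05  1.41869699e+00] [-0.98547173  0.95834861 -0.11167067] 0.40155564357992024 39.82392691075802
70 ((366.25408935546875, 265.20489501953125), (8.578472137451172, 10.627062797546387), 50.19443130493164)
```

Gripped: opening is 35 mm at 40 N. Now lift and carry.

>>> servo_tool:
  steps:
    - [-0.6,[0,0,-0.3],0]
    - [-0.6,[0,0,-1],0]
    - [-0.6,[0,0,-2.3],0]
    - [-0.6,[0,0,-3.9],0]
    - [-0.6,[0,0,-5.5],0]
    - [-0.6,[0,0,-7],0]
    - [-0.6,[0,0,-8],0]
    - [-0.6,[0,0,-8],0]

```text
t: 6.9
position: [0.5909, -0.2779, 0.2418]
orientation: [3.133, 0.002, 1.418]
force: [-0.0, -0.4, -1.8]
opening: 0.403
grip_force: 39.8
```

```bash
cat > st.py <<'E'
from h import *
import sys
tx,ty,tz,tyaw=map(float,sys.argv[1:5])
s=manip.sense();p=s['position'];y=s['orientation'][2]
d=np.array([tx,ty])-p[:2]
print(s['t'],np.round(p,4),np.round(s['orientation'],3),np.round(s['force'],2),s['opening'],s['grip_force'])
print('units',(d@[np.cos(y),np.sin(y)]/.025).round(2),(d@[np.sin(y),-np.cos(y)]/.025).round(2),((p[2]-tz)/.025).round(2),'turn',(y-tyaw).round(3))
E
python3 st.py .485 .2207 .236 1.723
```

```text
6.9 [ 0.5909 -0.2779  0.2418] [3.133e+00 2.000e-03 1.418e+00] [-0.04 -0.35 -1.79] 0.4029337478221825 39.81647931039333
units 19.07 -7.22 0.23 turn -0.305
```

>>> servo_tool:
  steps:
    - [-0.6,[0.8,-0.3,0],0]
    - [-0.6,[2.4,-0.9,0],0]
    - [-0.6,[4.2,-1.6,0],0]
    - [-0.6,[6,-2.3,0],0]
    - [-0.6,[7.8,-3,0],0]
    - [-0.6,[9.6,-3.6,0],0]
    - [-0.6,[11.4,-4.3,0],0]
    - [-0.6,[13,-4.9,0],0]

```text
t: 7.7
position: [0.5157, 0.0662, 0.2354]
orientation: [-3.141, -0.001, 1.42]
force: [1.1, -0.1, -1.1]
opening: 0.403
grip_force: 39.8
```

>>> servo_tool:
  steps:
    - [-0.6,[1.6,-0.6,0],-0.08]
    - [-0.6,[3.2,-1.2,0],-0.16]
    - [-0.6,[4.6,-1.7,0],-0.24]
    - [-0.6,[5.6,-2.1,0],-0.305]
    - [-0.6,[6.1,-2.3,0],-0.305]
    - [-0.6,[6.1,-2.3,0],-0.305]
    - [-0.6,[6.1,-2.3,0],-0.305]

```text
t: 8.4
position: [0.4842, 0.221, 0.2358]
orientation: [3.142, 0.001, 1.721]
force: [-0.1, -0.4, -1.7]
opening: 0.403
grip_force: 39.8
```

```bash
python3 st.py .485 .2207 .15 1.723; python3 - <<'E'
from h import *
for n in('top','side'):
    im,c=cap(n);f=cv2.cvtColor(im,cv2.COLOR_RGB2HSV);s=manip.sense();u=proj(c,np.array(s['position'])+[0,0,.019]);print(n,u)
    m=cv2.inRange(f,(100,120,40),(130,255,255));p=np.argwhere(m)[:,::-1];p=p[np.hypot(*(p-u).T)<40];print(len(p),p.mean(0) if len(p) else 0)
im,c=cap('wrist','w4.png')
E
```

```text
8.4 [0.4842 0.221  0.2358] [3.142e+00 1.000e-03 1.721e+00] [-0.07 -0.41 -1.75] 0.40283784880333945 39.81858171522617
units -0.02 0.03 3.43 turn -0.002
top [193.21975997 219.81879365]
102 [202.84313725 217.95098039]
side [219.70006285 127.71336506]
132 [223.73484848 129.35606061]
```

View pics/w4.png

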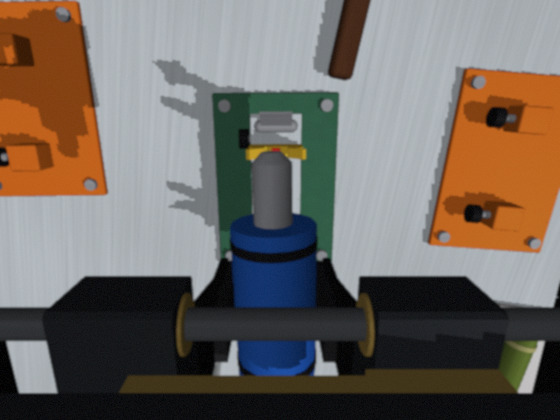

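The wrist view shows the roller held level, with its tip at about (271,152) and in line with the seat at (276,153). Now I'll check its offset along the axis.

```bash
python3 - <<'E'
from h import *
c=manip.get_calibration('wrist');s=manip.sense();p=s['position'];y=s['orientation'][2];R=np.array([[np.cos(y),np.sin(y)],[np.sin(y),-np.cos(y)]])
im=cv2.imread('pics/w4.png');f=cv2.cvtColor(im,cv2.COLOR_BGR2HSV);m=cv2.inRange(f,(100,120,30),(130,255,255))
za=p[2]+.019
col=np.argwhere(m[:300,273])[:,0];print('top row',col.min())
for uv,z in(((273,col.min()),za+.018),((271,152),za+.004),((271,152),za-.004),((232,230),za),((317,230),za)):
    q=onz(c,uv,z);print(uv,q.round(4),'tool xy mm',((q[:2]-p[:2])@R*1000).round(1))
g=im[:,:,:].astype(int);
for r in(175,205):
    row=g[r,240:310].sum(1);print(r,row[::3])
for sx in(.036,.065):
    q=np.r_[p[:2]+R[:,0]*sx,za];print(sx,'axis proj',proj(c,q).round(1))
for b in (.045,): print('pin pred',proj(c,[.485-np.sin(.152)*b,.2207+np.cos(.152)*b,.09]))
E
```

```text
top row 230
(273, np.int64(230)) [0.4781 0.2577 0.2731] tool xy mm [37.3 -0.7]
(271, 152) [0.4734 0.2835 0.2591] tool xy mm [63.5 -1.5]
(271, 152) [0.4735 0.2826 0.2511] tool xy mm [62.6 -1.6]
(232, 230) [0.4622 0.2491 0.2551] tool xy mm [ 31.1 -17.8]
(317, 230) [0.4969 0.2543 0.2551] tool xy mm [31.1 17.4]
175 [139 137 134 154 242 245 266 271 278 283 279 269 258 244 229 204 178 283
 551 550 408 210 208 217]
205 [145 136 144 140 278 242 268 284 284 285 278 272 251 244 219 203 178 259
 556 549 369 211 207 213]
0.036 axis proj [275.  218.8]
0.065 axis proj [275. 147.]
pin pred [275.5593799  151.16631579]
```

>>> servo_tool:
  steps:
    - [-0.6,[0,0,1],0]
    - [-0.6,[0,0,2.2],0]
    - [-0.6,[0,0,3.4],0]
    - [-0.6,[0,0,4.3],0]
    - [-0.6,[0,0,4.7],0]
    - [-0.6,[0,0,4.7],0]
    - [-0.6,[0,0,4.7],0]

```text
t: 9.25
position: [0.4845, 0.2231, 0.1196]
orientation: [3.14, -0.001, 1.723]
force: [-0.1, -0.0, -1.7]
opening: 0.402
grip_force: 39.8
```

```bash
python3 st.py .485 .2207 .1 1.723
```

```text
9.25 [0.4845 0.2231 0.1196] [ 3.140e+00 -1.000e-03  1.723e+00] [-0.09 -0.01 -1.67] 0.40183121507580616 39.81897449120879
units -0.1 0.01 0.78 turn -0.0
```

>>> servo_tool:
  steps:
    - [-0.6,[0,0,0.1],0]
    - [-0.6,[0,0,0.2],0]
    - [-0.6,[0,0,0.3],0]
    - [-0.6,[0,0,0.3],0]

```text
t: 9.65
position: [0.4834, 0.2232, 0.1109]
orientation: [-3.141, -0.0, 1.724]
force: [-0.0, 1.1, -1.5]
opening: 0.403
grip_force: 39.8
```

>>> servo_tool:
  steps:
    - [-0.6,[0,0,0.06],0]
    - [-0.6,[0,0,0.12],0]
    - [-0.6,[0,0,0.12],0]

```text
t: 9.95
position: [0.4834, 0.2231, 0.1077]
orientation: [-3.141, 0.0, 1.724]
force: [-0.2, -0.2, -1.6]
opening: 0.402
grip_force: 39.8
```

>>> servo_tool:
  steps:
    - [-0.6,[0,0,0.05],0]
    - [-0.6,[0,0,0.1],0]
    - [-0.6,[0,0,0.1],0]

```text
t: 10.25
position: [0.4834, 0.2232, 0.1053]
orientation: [-3.141, 0.0, 1.724]
force: [-0.6, -0.1, -3.1]
opening: 0.405
grip_force: 39.8
```

>>> servo_tool:
  steps:
    - [-0.6,[-0.05,0.05,0],0]
    - [-0.6,[-0.1,0.05,0],0]
    - [-0.6,[-0.1,0.05,0],0]
    - [-0.6,[-0.1,0.05,0],0]

```text
t: 10.65
position: [0.4852, 0.2209, 0.1055]
orientation: [3.141, -0.0, 1.724]
force: [-0.1, -0.2, -1.7]
opening: 0.405
grip_force: 39.8
```

>>> servo_tool:
  steps:
    - [-0.6,[0,0,0.05],0]
    - [-0.6,[0,0,0.1],0]
    - [-0.6,[0,0,0.1],0]

```text
t: 10.95
position: [0.4849, 0.2209, 0.1027]
orientation: [-3.141, 0.0, 1.724]
force: [-0.0, -0.0, -2.7]
opening: 0.404
grip_force: 39.8
```

>>> servo_tool:
  steps:
    - [-0.6,[0,0,0.05],0]
    - [-0.6,[0,0,0.1],0]
    - [-0.6,[0,0,0.1],0]

```text
t: 11.25
position: [0.485, 0.2209, 0.1003]
orientation: [-3.141, 0.0, 1.724]
force: [-0.8, 0.2, -1.8]
opening: 0.405
grip_force: 39.8
```

>>> servo_tool:
  steps:
    - [-0.6,[0,0,0.04],0]
    - [-0.6,[0,0,0.08],0]
    - [-0.6,[0,0,0.08],0]

```text
t: 11.55
position: [0.4852, 0.2213, 0.0986]
orientation: [3.141, -0.0, 1.724]
force: [0.4, 1.8, -0.5]
opening: 0.403
grip_force: 39.8
```

>>> servo_tool:
  steps:
    - [-0.6,[0,0,0.04],0]
    - [-0.6,[0,0,0.08],0]
    - [-0.6,[0,0,0.08],0]

```text
t: 11.85
position: [0.4855, 0.2215, 0.0973]
orientation: [3.141, -0.001, 1.724]
force: [-2.2, 0.4, 4.8]
opening: 0.405
grip_force: 39.8
```

>>> servo_tool:
  steps:
    - [-0.6,[0,0,0.04],0]
    - [-0.6,[0,0,0.08],0]
    - [-0.6,[0,0,0.08],0]

```text
t: 12.15
position: [0.486, 0.2215, 0.0961]
orientation: [3.14, -0.001, 1.724]
force: [-2.5, -0.1, 9.6]
opening: 0.402
grip_force: 39.9
```

Contact at TCP ≈0.0985, so home is at about 0.079. That agrees with the pin height from the cameras. I'll press on in small steps.

>>> servo_tool:
  steps:
    - [-0.6,[0,0,0.03],0]
    - [-0.6,[0,0,0.06],0]
    - [-0.6,[0,0,0.06],0]

```text
t: 12.45
position: [0.4867, 0.2215, 0.095]
orientation: [3.138, -0.002, 1.724]
force: [-0.5, -0.6, 9.9]
opening: 0.403
grip_force: 39.8
```

>>> servo_tool:
  steps:
    - [-0.6,[0,0,0.03],0]
    - [-0.6,[0,0,0.05],0]
    - [-0.6,[0,0,0.05],0]

```text
t: 12.75
position: [0.4872, 0.2212, 0.0934]
orientation: [3.137, -0.001, 1.724]
force: [0.6, -0.6, 6.0]
opening: 0.404
grip_force: 40.0
```

>>> servo_tool:
  steps:
    - [-0.6,[0,-0.02,0.03],0]
    - [-0.6,[0,-0.04,0.06],0]
    - [-0.6,[0,-0.04,0.06],0]

```text
t: 13.05
position: [0.4845, 0.2207, 0.0904]
orientation: [3.141, 0.0, 1.724]
force: [0.1, 2.0, 1.0]
opening: 0.397
grip_force: 40.0
```

>>> servo_tool:
  steps:
    - [-0.6,[0,-0.02,0.03],0]
    - [-0.6,[0,-0.04,0.06],0]
    - [-0.6,[0,-0.04,0.06],0]

```text
t: 13.35
position: [0.4836, 0.2214, 0.0889]
orientation: [3.14, -0.001, 1.724]
force: [2.3, 3.2, 2.2]
opening: 0.406
grip_force: 40.0
```

>>> servo_tool:
  steps:
    - [-0.6,[0,0.03,0.03],0]
    - [-0.6,[0,0.03,0.06],0]
    - [-0.6,[0,0.03,0.06],0]

```text
t: 13.65
position: [0.4838, 0.222, 0.0873]
orientation: [3.141, -0.001, 1.725]
force: [0.9, 5.5, 3.6]
opening: 0.403
grip_force: 40.0
```

>>> servo_tool:
  steps:
    - [-0.6,[0,0,0.03],0]
    - [-0.6,[0,0,0.06],0]
    - [-0.6,[0,0,0.06],0]

```text
t: 13.95
position: [0.4837, 0.2225, 0.0862]
orientation: [3.141, -0.002, 1.725]
force: [-0.8, 5.6, 5.6]
opening: 0.405
grip_force: 40.0
```

```bash
python3 st.py .485 .2207 .079 1.723; python3 - <<'E'
from h import *
im,c=cap('wrist');a=im[80:420,140:420];T,_=cap('side');b=T[120:210,170:280]
o=np.hstack([cv2.resize(a,(400,486)),cv2.resize(b,(400,327),interpolation=cv2.INTER_CUBIC)[:486] if 0 else cv2.copyMakeBorder(cv2.resize(b,(400,327),interpolation=cv2.INTER_CUBIC),0,159,0,0,0)])
cv2.imwrite('pics/w5.png',np.clip(o[:,:,::-1]*1.4,0,255).astype('uint8'))
E
```

```text
13.95 [0.4837 0.2225 0.0862] [ 3.141e+00 -2.000e-03  1.725e+00] [-0.77  5.63  5.61] 0.40525972327348025 40.00824496150017
units -0.08 0.04 0.29 turn 0.002
```

View pics/w5.png

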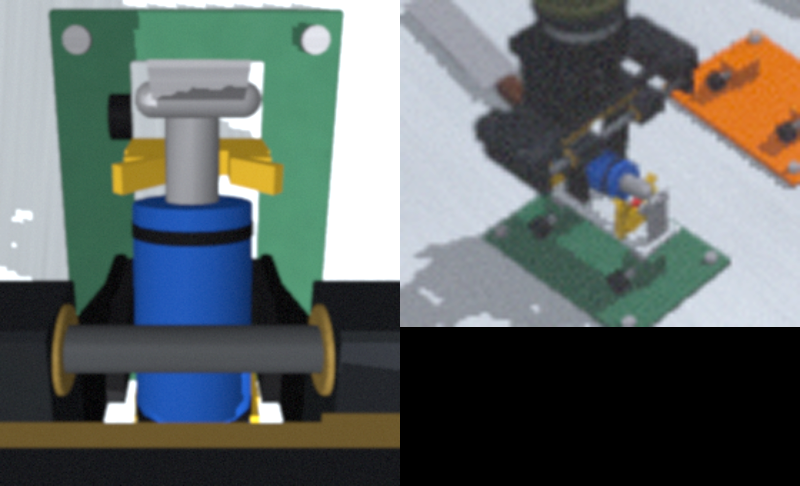

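The wrist crop shows the +y end already under its clip bead and between the seat flares. The side crop shows the −y end still a little high with its pin visible, so the roller is slightly tilted. I'll press on gently, watching the force.

>>> servo_tool:
  steps:
    - [-0.6,[0,0,0.03],0]
    - [-0.6,[0,0,0.06],0]
    - [-0.6,[0,0,0.06],0]

```text
t: 14.35
position: [0.4837, 0.2228, 0.0848]
orientation: [3.141, -0.003, 1.725]
force: [-0.5, 5.8, 4.9]
opening: 0.401
grip_force: 40.0
```

>>> servo_tool:
  steps:
    - [-0.6,[0,0,0.03],0]
    - [-0.6,[0,0,0.06],0]
    - [-0.6,[0,0,0.06],0]

```text
t: 14.65
position: [0.4837, 0.2229, 0.0833]
orientation: [3.141, -0.003, 1.725]
force: [0.0, 5.8, 5.2]
opening: 0.4
grip_force: 40.0
```

>>> servo_tool:
  steps:
    - [-0.6,[0,0,0.03],0]
    - [-0.6,[0,0,0.06],0]
    - [-0.6,[0,0,0.06],0]

```text
t: 14.95
position: [0.4837, 0.2227, 0.0819]
orientation: [3.141, -0.003, 1.725]
force: [-0.5, 6.1, 6.9]
opening: 0.405
grip_force: 40.0
```

>>> servo_tool:
  steps:
    - [-0.6,[0,0,0.03],0]
    - [-0.6,[0,0,0.06],0]
    - [-0.6,[0,0,0.06],0]

```text
t: 15.25
position: [0.4836, 0.2222, 0.0796]
orientation: [3.141, -0.002, 1.724]
force: [1.6, 5.2, -0.1]
opening: 0.402
grip_force: 40.0
```

>>> servo_tool:
  steps:
    - [-0.6,[0,0,0.03],0]
    - [-0.6,[0,0,0.05],0]
    - [-0.6,[0,0,0.05],0]

```text
t: 15.55
position: [0.4836, 0.2216, 0.0786]
orientation: [-3.141, -0.001, 1.724]
force: [-0.9, 4.3, 3.6]
opening: 0.401
grip_force: 40.0
```

>>> servo_tool:
  steps:
    - [-0.6,[0,0,0.03],0]
    - [-0.6,[0,0,0.05],0]
    - [-0.6,[0,0,0.05],0]

```text
t: 15.85
position: [0.4836, 0.2216, 0.0779]
orientation: [-3.141, -0.002, 1.724]
force: [-1.7, 4.2, 7.7]
opening: 0.403
grip_force: 40.0
```

>>> servo_tool:
  steps:
    - [-0.6,[0,0,0.03],0]
    - [-0.6,[0,0,0.05],0]
    - [-0.6,[0,0,0.05],0]

```text
t: 16.15
position: [0.4836, 0.2216, 0.0772]
orientation: [-3.141, -0.002, 1.724]
force: [-3.3, 3.5, 12.6]
opening: 0.401
grip_force: 40.1
```

>>> servo_tool:
  steps:
    - [-0.6,[0,0,0.02],0]
    - [-0.6,[0,0,0.04],0]
    - [-0.6,[0,0,0.04],0]

```text
t: 16.45
position: [0.4836, 0.2216, 0.0766]
orientation: [-3.141, -0.002, 1.724]
force: [-4.9, 4.0, 15.6]
opening: 0.402
grip_force: 40.1
```

```bash
python3 st.py .485 .2207 .079 1.723; python3 - <<'E'
from h import *
im,c=cap('wrist');a=im[80:420,140:420];T,_=cap('side');b=T[135:200,190:260]
b=cv2.resize(b,(400,371),interpolation=cv2.INTER_CUBIC)
o=np.hstack([cv2.resize(a,(400,486)),cv2.copyMakeBorder(b,0,115,0,0,0)])
cv2.imwrite('pics/w6.png',np.clip(o[:,:,::-1]*1.4,0,255).astype('uint8'))
E
```

```text
16.45 [0.4836 0.2216 0.0766] [-3.141e+00 -2.000e-03  1.724e+00] [-4.91  4.02 15.62] 0.4019939519007907 40.07190775126219
units -0.04 0.05 -0.1 turn 0.001
```

View pics/w6.png

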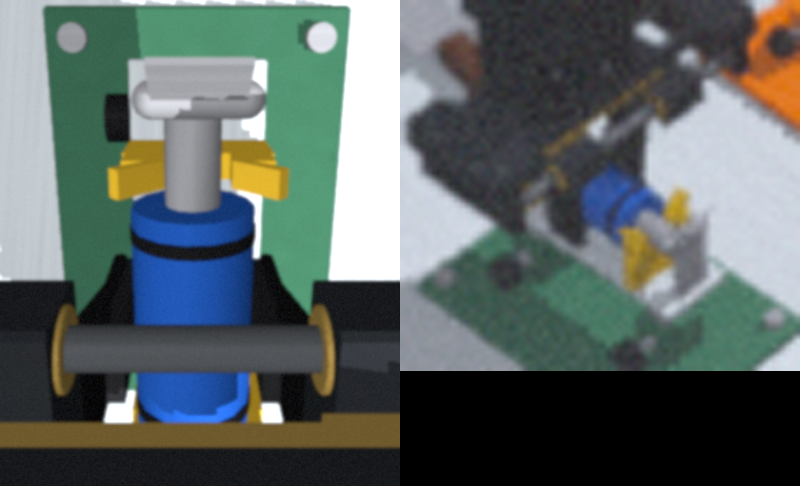

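Now the −y end is down under its clip too, and the force rises at about the mounts' 6 N/mm. I'll check numerically that the roller is level, comparing it with the w4 view, where it was level.

```bash
cat > lev.py <<'E'
from h import *
def meas(im):
    f=cv2.cvtColor(im,cv2.COLOR_BGR2HSV).astype(int);m=(abs(f[...,0]-115)<15)&(f[...,1]>130)&(f[...,2]>30)
    w=[(r,)+tuple(np.argwhere(m[r,200:350])[[0,-1],0]+200) for r in range(205,300,6) if m[r,200:350].sum()>20]
    cols=[int(np.argwhere(m[190:300,u])[0,0]+190) for u in (262,270,275,280,288)]
    g=cv2.GaussianBlur(cv2.cvtColor(im,cv2.COLOR_BGR2GRAY).astype(np.float32),(3,3),0)
    # dark band rows at centre columns
    b=[int(np.argmin(g[225:275,u])+225) for u in (262,270,275,280,288)]
    return w,cols,b
if __name__=='__main__':
    a=cv2.imread('pics/w4.png');im,c=cap('wrist','w7.png');b=cv2.imread('pics/w7.png')
    for i in(a,b):
        w,cols,bd=meas(i);print([(int(r),int(y-x)) for r,x,y in w],cols,bd)
    s=manip.sense();p=np.array(s['position']);y=s['orientation'][2];tx=np.array([np.cos(y),np.sin(y),0])
    for L,dz in((.036,.018),(.036,.014),(.036,.022)): print(L,dz,proj(c,p+tx*L+[0,0,.019+dz]).round(1))
    # pins/seat sanity: predicted pin, bead
    # stand base corner shift
E
python3 lev.py
```

```text
[(217, 68), (223, 83), (229, 85), (235, 84), (241, 84), (247, 72), (253, 82), (259, 82), (265, 85), (271, 85), (277, 84), (283, 83), (289, 82), (295, 82)] [229, 230, 230, 229, 227] [257, 256, 258, 255, 254]
[(217, 63), (223, 82), (229, 85), (235, 84), (241, 84), (247, 70), (259, 83), (265, 85), (271, 85), (277, 85), (283, 84), (289, 83), (295, 83)] [228, 229, 230, 229, 227] [257, 259, 257, 255, 257]
0.036 0.018 [275. 233.]
0.036 0.014 [275.  229.5]
0.036 0.022 [274.9 236.7]
```

Level to within 1 px, and the height matches contact minus 19.8 mm plus the mounts' give. One last small press, easing the sideways load, then release.

>>> servo_tool:
  steps:
    - [-0.6,[0,-0.02,0.02],0]
    - [-0.6,[0,-0.03,0.03],0]
    - [-0.6,[0,-0.03,0.03],0]

```text
t: 16.9
position: [0.4836, 0.2216, 0.0763]
orientation: [3.141, -0.002, 1.724]
force: [-3.6, 3.2, 15.3]
opening: 0.398
grip_force: 40.1
```

>>> servo_tool:
  steps:
    - [-0.6,[0,0,-0.06],0]
    - [-0.6,[0,0,-0.12],0]
    - [0.2,[0,0,-0.12],0]
    - [0.2,[0,0,-0.12],0]
    - [0.2,[0,0,-0.12],0]
    - [0.2,[0,0,-0.12],0]
    - [0.2,[0,0,-0.12],0]

```text
t: 17.6
position: [0.4828, 0.2199, 0.0767]
orientation: [-3.141, 0.001, 1.723]
force: [0.3, 0.4, 0.3]
opening: 0.596
grip_force: 0.0
```

>>> servo_tool:
  steps:
    - [0.3,[0,0,-0.3],0]
    - [0.3,[0,0,-1],0]
    - [0.3,[0,0,-2],0]
    - [0.3,[0,0,-3],0]
    - [0.3,[0,0,-4.5],0]
    - [0.3,[0,0,-6],0]
    - [0.3,[0,0,-7],0]
    - [0.3,[0,0,-7],0]

```text
t: 18.4
position: [0.4854, 0.2213, 0.2568]
orientation: [3.135, -0.004, 1.723]
force: [-0.2, -0.6, 0.1]
opening: 0.651
grip_force: 0.0
```

>>> servo_tool:
  steps:
    - [0.3,[-1.5,0,0],0]
    - [0.3,[-3,0,0],0]
    - [0.3,[-4,0,0],0]
    - [0.3,[-4,0,0],0]
    - [0.3,[-4,0,0],0]

```text
t: 18.9
position: [0.498, 0.1215, 0.2518]
orientation: [-3.141, -0.001, 1.723]
force: [-1.1, 0.9, 0.6]
opening: 0.651
grip_force: 0.0
```

```bash
python3 - <<'E'
from h import *
s=manip.sense();print(s['t'],s['position'],s['force'],s['opening'])
im,c=cap('wrist','w8.png');np.save('cw8.npy',c,allow_pickle=True);T,_=cap('side','s8.png')
a=cv2.resize(im[0:240,180:410],(460,480),interpolation=cv2.INTER_CUBIC);b=cv2.resize(T[140:220,190:246],(336,480),interpolation=cv2.INTER_CUBIC)
cv2.imwrite('pics/c8.png',np.clip(np.hstack([a,b])[:,:,::-1]*1.4,0,255).astype('uint8'))
h=cv2.cvtColor(im,cv2.COLOR_RGB2HSV);m=cv2.inRange(h,(100,120,30),(130,255,255));m[260:]=0;p=np.argwhere(m)[:,::-1].astype(np.float32);r=cv2.minAreaRect(p);print(r)
for z in(.09,.095,.1): print(z,onz(c,r[0],z+.004))
E
```

```text
18.9 [0.49803721 0.12152147 0.25182446] [-1.09190241  0.85258681  0.58671142] 0.6510699026959644
((276.0, 78.5), (99.0, 42.0), 90.0)
0.09 [0.48319233 0.22296252 0.094     ]
0.095 [0.4832394  0.22260367 0.099     ]
0.1 [0.48328647 0.22224482 0.104     ]
```

View pics/c8.png

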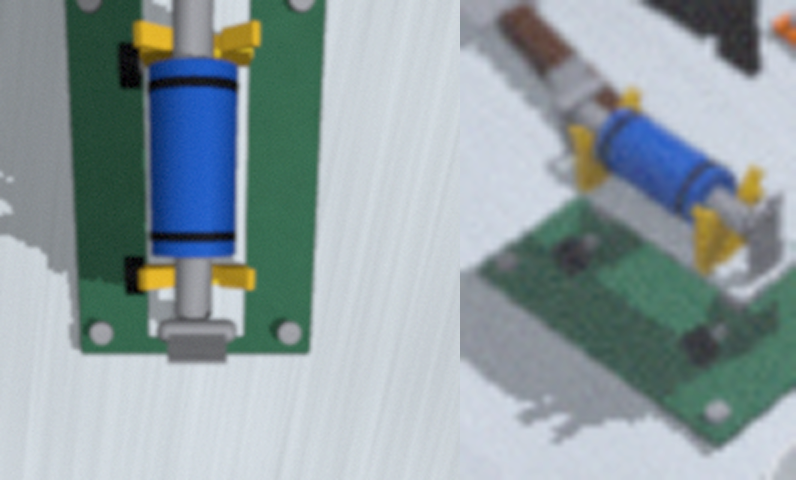

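The crop shows the roller in both seats with the −y bead over its journal, barrel ends at about rows 57 and 257. I'll take one more wrist frame from a shifted pose and use the numbers to confirm level, height and both clips.

>>> servo_tool:
  steps:
    - [0.3,[1,0,0],0]
    - [0.3,[2,0,0],0]
    - [0.3,[3,0,0],0]
    - [0.3,[3.2,0,0],0]
    - [0.3,[3.2,0,0],0]
    - [0.3,[3.2,0,0],0]
    - [0.3,[3.2,0,0],0]
    - [0.3,[3.2,0,0],0]

```text
t: 19.8
position: [0.4865, 0.1997, 0.2523]
orientation: [3.141, -0.0, 1.722]
force: [-0.4, -0.4, 0.0]
opening: 0.65
grip_force: 0.0
```

```bash
python3 - <<'E'
from h import *
s=manip.sense();print(s['t'],s['position'])
im,c9=cap('wrist','w9.png');np.save('cw9.npy',c9,allow_pickle=True);c8=np.load('cw8.npy',allow_pickle=True).item()
A=cv2.imread('pics/w8.png');B=cv2.imread('pics/w9.png')
def prof(I):
    h=cv2.cvtColor(I,cv2.COLOR_BGR2HSV);m=cv2.inRange(h,(100,110,30),(130,255,255));m[265:]=0
    n,l,st,ce=cv2.connectedComponentsWithStats(m)
    p=np.argwhere(m);uc=int(np.median(p[:,1]));print('blue rows',p[:,0].min(),p[:,0].max(),'uc',uc,len(p))
    f=I[:,uc-4:uc+5].astype(float).mean(1);g=f[:,0]-f[:,2]
    return uc,f.sum(1),g
for I in(A,B):
    uc,s_,g=prof(I);print(uc);print('gray',s_[:262:1].astype(int).tolist())
E
```

```text
19.8 [0.48653141 0.19972536 0.25234722]
blue rows 29 128 uc 276 3926
276
gray [334, 336, 336, 337, 336, 336, 337, 336, 337, 337, 339, 338, 339, 338, 340, 339, 339, 339, 338, 341, 340, 340, 340, 341, 340, 337, 320, 281, 243, 222, 216, 220, 220, 219, 219, 217, 210, 174, 111, 60, 54, 59, 89, 154, 204, 219, 221, 219, 223, 221, 219, 221, 219, 220, 220, 221, 221, 222, 220, 220, 221, 222, 221, 221, 223, 222, 221, 223, 220, 223, 220, 221, 223, 223, 220, 224, 225, 221, 222, 223, 225, 223, 224, 223, 222, 225, 224, 224, 225, 224, 225, 223, 224, 225, 227, 223, 225, 226, 224, 226, 223, 225, 227, 227, 226, 227, 226, 224, 226, 225, 226, 224, 230, 227, 222, 190, 128, 72, 52, 68, 116, 174, 215, 227, 227, 226, 229, 235, 257, 286, 312, 323, 326, 325, 327, 326, 326, 329, 328, 328, 331, 328, 330, 329, 333, 331, 334, 331, 333, 332, 332, 332, 334, 332, 334, 329, 328, 320, 276, 212, 200, 240, 282, 312, 336, 341, 313, 264, 232, 224, 223, 220, 222, 221, 224, 226, 225, 216, 220, 236, 283, 349, 421, 456, 464, 465, 466, 464, 466, 465, 467, 466, 468, 467, 467, 468, 468, 467, 467, 467, 469, 467, 466, 466, 468, 467
[... 925 characters left out ...]
, 357, 358, 357, 358, 359, 357, 359, 359, 359, 358, 358, 342, 306, 260, 232, 208, 186, 195, 224, 235, 236, 234, 233, 214, 170, 105, 62, 60, 99, 166, 218, 234, 237, 234, 234, 237, 233, 235, 235, 235, 237, 237, 237, 238, 237, 236, 236, 236, 238, 237, 238, 236, 237, 237, 236, 238, 238, 237, 238, 237, 236, 239, 237, 237, 241, 238, 239, 238, 238, 236, 237, 239, 240, 238, 240, 239, 240, 238, 240, 237, 238, 239, 240, 239, 239, 241, 240, 240, 241, 233, 205, 146, 85, 58, 90, 158, 214, 240, 243, 242, 251, 284, 317, 337, 342, 344, 345, 344, 346, 347, 347, 347, 346, 349, 348, 348, 348, 349, 349, 348, 348, 349, 348, 343, 314, 256, 199, 201, 238, 281, 321, 350, 356, 336, 295, 253, 240, 236, 236, 234, 234]
```

```bash
python3 - <<'E'
from h import *
c8=np.load('cw8.npy',allow_pickle=True).item();c9=np.load('cw9.npy',allow_pickle=True).item()
ys=np.array([-np.sin(.152),np.cos(.152)]);S=np.array([.485,.2207])
def tri(u,v):
    o,d=ray(c8,u);p,e=ray(c9,v);s=np.linalg.lstsq(np.c_[d,-e],p-o,rcond=None)[0];A=o+d*s[0];C=p+e*s[1];return (A+C)/2,np.linalg.norm(A-C)
for n,a,b in(('band+',40.2,147.55),('band-',118.1,215.9),('bead-',165,251),('beadshadow-',159.7,245.6)):
    q,e=tri((276,a),(275,b));print(n,q.round(4),'res',e.round(4),'along',((q[:2]-S)@ys*1000).round(1))
for n,r,z in(('bead+',99,.115),('bead-',251,.115),('shad+',103.5,.106),('shad-',245.6,.106),('clip+out tip',71,.126),('band+',147.55,.116),('band-',215.9,.116)):
    q=onz(c9,(275,r),z);print(n,z,((q[:2]-S)@ys*1000).round(1))
q=onz(c8,(276,182.5),.126);print('clip-out w8',((q[:2]-S)@ys*1000).round(1))
E
```

```text
band+ [0.4792 0.2478 0.1151] res 0.0002 along 27.7
band- [0.4877 0.1926 0.1216] res 0.0002 along -28.1
bead- [0.4936 0.154  0.1031] res 0.0003 along -67.2
beadshadow- [0.493  0.1581 0.1   ] res 0.0003 along -63.1
bead+ 0.115 65.1
bead- 0.115 -62.4
shad+ 0.106 61.8
shad- 0.106 -60.8
clip+out tip 0.126 84.4
band+ 0.116 27.8
band- 0.116 -29.8
clip-out w8 -77.8
```

The two bands disagree by 6 mm in height, but frame w8 was taken while the arm was still settling. I'll repeat it settled, using the yellow seats as a height reference.

>>> servo_tool:
  steps:
    - [0.3,[-1,0,0],0]
    - [0.3,[-2,0,0],0]
    - [0.3,[-3,0,0],0]
    - [0.3,[-3.2,0,0],0]
    - [0.3,[-3.2,0,0],0]
    - [0.3,[-3.2,0,0],0]
    - [0.3,[-3.2,0,0],0]
    - [0.3,[-3.2,0,0],0]

```text
t: 20.65
position: [0.4982, 0.123, 0.2521]
orientation: [-3.141, 0.0, 1.726]
force: [-0.8, 0.6, -0.4]
opening: 0.654
grip_force: 0.0
```

```bash
cat > an.py <<'E'
from h import *
im,c=cap('wrist','w10.png');im,c=cap('wrist','w10.png');np.save('cw10.npy',c,allow_pickle=True)
c9=np.load('cw9.npy',allow_pickle=True).item();A=cv2.imread('pics/w10.png');B=cv2.imread('pics/w9.png')
ys=np.array([-np.sin(.152),np.cos(.152)]);S=np.array([.485,.2207])
def bands(I):
    h=cv2.cvtColor(I,cv2.COLOR_BGR2HSV);m=cv2.inRange(h,(100,110,30),(130,255,255));m[265:]=0;p=np.argwhere(m);r0,r1=p[:,0].min(),p[:,0].max();uc=int(np.median(p[:,1]))
    f=I[:,uc-4:uc+5].astype(float).sum(2).mean(1);mid=(r0+r1)//2;base=np.median(f[mid-15:mid+15])
    out=[]
    for a,b in((r0+4,mid),(mid,r1-4)):
        w=np.clip(base-25-f[a:b],0,None);w[w<40]=0;out.append((uc,(w*np.arange(a,b)).sum()/w.sum()))
    return out
def yel(I):
    h=cv2.cvtColor(I,cv2.COLOR_BGR2HSV);m=cv2.inRange(h,(20,150,60),(32,255,255));m[265:]=0;m[:,:200]=0;m[:,350:]=0
    n,l,st,ce=cv2.connectedComponentsWithStats(m);o=[(st[i].tolist(),ce[i]) for i in range(1,n) if st[i,4]>40];return sorted(o,key=lambda t:(t[1][1]//25,t[1][0]))
def tri(u,v):
    o,d=ray(c,u);p,e=ray(c9,v);s=np.linalg.lstsq(np.c_[d,-e],p-o,rcond=None)[0];P=o+d*s[0];Q=p+e*s[1];return (P+Q)/2,np.linalg.norm(P-Q)
a,b=bands(A),bands(B);print(a,b)
for x,y in zip(a,b): q,e=tri(x,y);print(q.round(4),e.round(4),((q[:2]-S)@ys*1e3).round(1))
ya,yb=yel(A),yel(B);print(ya);print(yb)
if len(ya)==len(yb):
    for x,y in zip(ya,yb): q,e=tri(x[1],y[1]);print('yel',q.round(4),e.round(4),((q[:2]-S)@ys*1e3).round(1))
print(manip.sense()['t'],manip.sense()['position'])
E
python3 an.py
```

```text
[(276, np.float64(41.63579433091629)), (276, np.float64(119.470983392424))] [(275, np.float64(147.53374455732947)), (275, np.float64(213.94594021623914))]
[0.4793 0.2479 0.1156] 0.0002 27.8
[0.4878 0.1925 0.1153] 0.0004 -28.3
[([247, 12, 19, 21, 304], array([255.75328947,  21.56578947])), ([287, 12, 23, 22, 347], array([298.65417867,  22.63688761])), ([249, 134, 18, 13, 195], array([257.17435897, 139.22564103])), ([286, 134, 21, 12, 208], array([296.3125    , 138.90384615]))]
[([248, 120, 18, 11, 184], array([256.42934783, 124.67934783])), ([286, 120, 21, 11, 193], array([296.19689119, 124.43523316])), ([251, 217, 16, 19, 182], array([258.00549451, 227.28021978])), ([285, 215, 19, 21, 207], array([295.69565217, 225.88888889]))]
yel [0.4611 0.2625 0.0972] 0.0 44.9
yel [0.4944 0.2676 0.0937] 0.0 44.9
yel [0.475  0.1739 0.1017] 0.0001 -44.8
yel [0.5082 0.179  0.0979] 0.0011 -44.7
20.75 [0.49827986 0.12250912 0.25215117]
```

Both bands are now at z = 0.1155, so the axis is at 0.0975, which is the expected home height. The roller is level and centred between the seats, so I'm handing in.

```bash
python3 -c "
from bench import manip
print(manip.close_job())"
```

```text
the job is handed in; nothing more can be done
None
```

The blue roller is pressed home in the green stand and released, level and centred on both seats; the highest push I read was about 17 N, the −y clip is visibly over its end, and I judged the +y clip closed from measurements only. The job was handed in at about 21 s, with no verdict returned.

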